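Make up the shelf-bay fixing kit

TASK

Make up the fixing kit for one shelf bay in the two-bay tray: pile the three large L-shaped corner plates flat in the wide bay, each squarely on the one below but turned half round, so that together they make a square and the pile stays balanced. Lay the open-ended spanner flat in the narrow bay. Leave the small L plate, the T plate and the ring spanner where they are.

Things in the scene. Friction and masses are not known exactly. Their poses are not given: they have to be found in the camera images.
- plate_a: Large L-shaped flat corner plate of bare steel, 12 mm thick, about 0.4 kg; two equal legs 80 mm long over the outside and 32 mm wide, lying flat. Origin: underside, middle of the 32 mm square where the legs cross. The legs run along its +x and +y, each from -16 to +64 mm; the middle of the 80 mm square that it spans lies at (24, 24) mm, its centre of mass at about (15, 15) mm. One of three alike, interchangeable.
- plate_b: Large L-shaped flat corner plate of bare steel, 12 mm thick, about 0.4 kg; two equal legs 80 mm long over the outside and 32 mm wide, lying flat. Origin: underside, middle of the 32 mm square where the legs cross. The legs run along its +x and +y, each from -16 to +64 mm; the middle of the 80 mm square that it spans lies at (24, 24) mm, its centre of mass at about (15, 15) mm. One of three alike, interchangeable.
- plate_c: Large L-shaped flat corner plate of bare steel, 12 mm thick, about 0.4 kg; two equal legs 80 mm long over the outside and 32 mm wide, lying flat. Origin: underside, middle of the 32 mm square where the legs cross. The legs run along its +x and +y, each from -16 to +64 mm; the middle of the 80 mm square that it spans lies at (24, 24) mm, its centre of mass at about (15, 15) mm. One of three alike, interchangeable.
- open_spanner: Open-ended spanner of bare steel, lying flat: 150 mm long along its x, a forked open jaw 34 mm wide at each end, shank 16 mm wide, all 10 mm thick, about 0.2 kg. Origin: underside, middle of the shank.
- tray: Shallow two-bay steel tray, painted, fixed to the table. Outside 180 mm (x) by 230 mm (y), 30 mm high; walls and floor 4 mm thick, so the floor inside is 4 mm above the table. Origin: underside, centre. A divider as high as the walls runs along x and parts it into a wide bay, 172 by 148 mm inside, its middle at y = +37 mm, and a narrow bay, 172 by 70 mm inside, its middle at y = -76 mm.
- small_plate: Look-alike: small L-shaped corner plate of bare steel, legs 50 mm long and 20 mm wide, 12 mm thick. Origin: underside, middle of the 20 mm square where the legs cross; legs along +x and +y. Stays where it is.
- tee_plate: Look-alike: T-shaped flat plate of bare steel, 12 mm thick; crossbar 80 by 32 mm along its y, stem 32 mm wide to +x, 80 mm over all. Origin: underside, middle of the crossbar. Stays where it is.
- ring_spanner: Look-alike: spanner of bare steel with a closed ring, 34 mm across, at each end; 150 mm long along its x, shank 16 mm wide, 10 mm thick. Origin: underside, middle of the shank. Stays where it is.
Things that resemble listed ones, but are neither listed nor needed, are in the scene too. What is shaped like the plate_a but purple or red is not meant.

How it is judged:
By the outcome, as a careful person would: the job done as asked, in the order asked, and still so for the second after the job is handed in, with the robot touching nothing.
It also fails if it takes over 112 s, if anything falls off the work surface, if the arm or the gripper's body presses on something with over 40 N, if the wrist force passes 120 N, or if a joint passes its speed limit or range.

ROBOT

A 7-joint arm with a two-finger parallel gripper is mounted at the origin on the work surface. World frame = base frame: x ahead of the robot, y to its left, z up, the work surface at z = 0. Lengths are in m, angles in rad, forces in N, time in s.
With the tool pointing down it reaches from about 0.4 to 0.875 m from the base axis. Payload 19.3 kg.
Tool frame: the origin (TCP) lies midway between the tips of the shut fingers; the grasp point (between the pads) lies 19 mm behind it; z points along the fingers, y is the direction in which the jaws open and shut (so a half turn about z gives the same grasp; the last joint's range is limited). The gripper opens to 85 mm and grips with 20 to 120 N. Pads are 22 mm wide; open, the fingers measure 114 mm over their backs; the gripper's body (76 mm by 85 mm) begins 54 mm behind the grasp point. The pads swing forward as they close: fully open they stand 13 mm farther back than shut.
Start: joints at [1.084, 0.521, -0.036, 1.599, 0.021, 1.021, -0.113], TCP at [0.253, -0.571, 0.231] pointing down, gripper open.
Joint ranges: [-2.91, 2.91], [-0.3, 2.13], [-1.5, 1.42], [0.17, 2.43], [-1.26, 4.41], [0.16, 1.93], [-2.52, 2.52]. Speed limits (rad/s): [1.89, 1.89, 2.39, 2.39, 3.01, 3.01, 3.01].

INTERFACE

Orientations are given as [roll, pitch, yaw] about the fixed x, y, z axes, in that order (R = Rz(yaw) Ry(pitch) Rx(roll)).
In Python, from workcell import bot gives the robot as it stands.
- The arm moves only by the tool servo_tool, never from a script. Its argument "plan" is a list of rows, each a list of 5 numbers: the shift along the world's x, y, z in mm, then the turn about the world's z in rad, then the gripper's target within -1 to 1 (shut at 1, half-way at 0, fully open at -1). In form: [[tx, ty, tz, yaw, jaw], ...]. A call has exactly 10 rows; each row is the pose to reach, as a shift and turn from the pose commanded when the call began; what a row does not reach only later rows make up. A row lasts 1/12 s, in which the tool goes at most 41.7 mm and 7.16 degrees, less where a joint would pass 70% of its speed; a pose out of reach is approached as far as the arm can. A call with a gripper value outside its range is refused whole. The fingers move at their own pace and stop on an object; "squeeze" is the grip in N (left out, the last holds). Time passes only in rows, so rows that repeat a pose let the fingers close, or fill a call up. It gives the time, the measured TCP pose, the force and the opening at its end, in the units of the state.
- bot.observe(): the state, without advancing time (a new reading comes with each control period).
- bot.grab_frame(name): name is "side" or "top" or "wrist"; returns the picture (384x512x3 uint8, blue, green, red); there is no depth.
- bot.calibration(name): a dict with "fx", "fy", "cx", "cy" (pixels), "T" (4x4, takes a point from camera to world coordinates). Camera axes: x right, y down, z forward; pixel columns grow to the right and rows downward; lengths in m; the calibration is good to about 2 mm. A picture is of the moment at which its call begins: read the wrist's pose just before it. calibration takes no time and is no camera call; for the wrist camera it gives the pose at the moment of the call.
- bot.job_done(): hands the job in, once; it reports no verdict.
The state is a dict: "clock": time; "qpos": joint angles; "qd": joint speeds; "joint_efforts": joint torques, N m; "position": TCP position; "tool_rot": TCP orientation; "force": force on the tool from outside, world axes, zero at the start; "moment": the same for the moment, N m; "grip_width": finger opening in m.
Only numpy, scipy, OpenCV 4.12 (cv2) and the standard library are available. Lean on these libraries where they do the work, as an engineer would, in place of code of your own. Each camera call takes 0.05 s, during which the arm holds its last target.

## Working session

There is one attempt and no reset: what is moved stays moved. The work goes in short steps, Python scripts to look and compute and a tool call to move; the robot and the scene stay as the last step left them, time stands still between calls to the robot, and variables do not carry over. Pictures are saved under pics/ and viewed, and the job is handed in when it is done.

Besides the shell and the picture viewer there is one more tool, called after ">>>" as name(argument=value, ...), one argument or row to a line, values as JSON. servo_tool: Moves the arm, as the interface text tells. Its arguments: {"type":"object","properties":{"plan":{"type":"array","items":{"type":"array","items":{"type":"number"}}},"squeeze":{"type":"number"}},"required":["plan"]}

```bash
ls; mkdir -p pics
python3 - <<'E'
from workcell import bot
import cv2
print(bot.observe())
for n in ("side","top","wrist"):
    c=bot.calibration(n); print(n,c)
    cv2.imwrite(f"pics/{n}0.png",bot.grab_frame(n))
E
```

```text
pics
{'clock': 0.0, 'qpos': array([ 1.08380269,  0.5219726 , -0.03630584,  1.59996091,  0.02122071,
        1.02109311, -0.1128283 ]), 'qd': array([ 0.00043132,  0.00024839, -0.00055866,  0.00117578, -0.00111335,
       -0.00076594, -0.00056822]), 'joint_efforts': array([-4.22817930e-04, -9.27108192e+01,  1.97964147e+00, -3.69929051e+01,
        1.78388815e-02,  8.25864205e-03,  6.21110161e-06]), 'position': array([ 0.2528461 , -0.57123457,  0.23076865]), 'tool_rot': array([-3.14054898e+00,  1.01833349e-04,  4.16746693e-01]), 'force': array([-0.25240172,  0.22624552,  0.72156008]), 'moment': array([0.00187641, 0.02348781, 0.02201769]), 'grip_width': 0.08533024385786604}
side {'fx': 445.02851724572616, 'fy': 445.02851724572616, 'cx': 260.639429733988, 'cy': 193.16483927462417, 'T': array([[-0.66492359, -0.37490634,  0.64600453, -0.27877742],
       [-0.74678587,  0.3495524 , -0.565795  ,  0.73468437],
       [-0.01369229, -0.8586375 , -0.5124004 ,  0.61601173],
       [ 0.        ,  0.        ,  0.        ,  1.        ]])}
top {'fx': 417.6187108446593, 'fy': 417.6187108446593, 'cx': 255.85496529027702, 'cy': 191.40172409869896, 'T': array([[ 0.01455295, -0.99190877,  0.12611584,  0.27168644],
       [-0.99976309, -0.01239313,  0.01789347,  0.09133354],
       [-0.01618572, -0.12634637, -0.99185413,  1.27932244],
       [ 0.        ,  0.        ,  0.        ,  1.        ]])}
wrist {'fx': 342.30283521679905, 'fy': 342.30283521679905, 'cx': 256.0899265945763, 'cy': 195.23429150950335, 'T': array([[ 4.05336461e-01, -8.67203368e-01, -2.89241545e-01,
         3.27188156e-01],
       [-9.14167551e-01, -3.84583557e-01, -1.28035841e-01,
        -5.39168786e-01],
       [-2.04429652e-04,  3.16312829e-01, -9.48654917e-01,
         3.73774625e-01],
       [ 0.00000000e+00,  0.00000000e+00,  0.00000000e+00,
         1.00000000e+00]])}
```

View pics/top0.png

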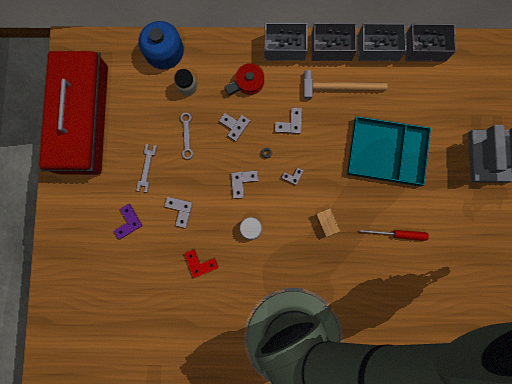

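View pics/side0.png

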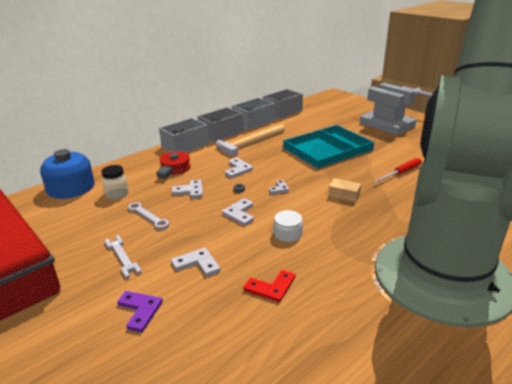

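View pics/wrist0.png

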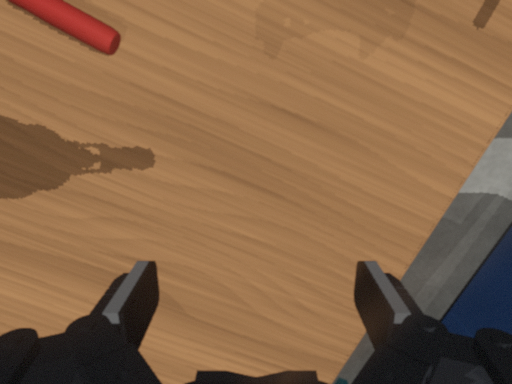

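The top view shows:
- large L plates near (288,122), (243,183) and (179,211)
- the tee near (235,127) and the small L near (292,176)
- the open spanner near (147,168) and the ring spanner near (186,137)
- the tray near (388,152), with the wide bay on its left (+y)

Next I segment and measure these.

```bash
cat > h.py <<'E'
import numpy as np, cv2
def ray(c,uv,z):
    uv=np.atleast_2d(np.asarray(uv,float)); T=c["T"]
    d=np.c_[(uv[:,0]-c["cx"])/c["fx"],(uv[:,1]-c["cy"])/c["fy"],np.ones(len(uv))]@T[:3,:3].T
    o=T[:3,3]; return o+d*((z-o[2])/d[:,2])[:,None]
def proj(c,p):
    p=np.atleast_2d(p); q=(p-c["T"][:3,3])@c["T"][:3,:3]
    return np.c_[q[:,0]/q[:,2]*c["fx"]+c["cx"],q[:,1]/q[:,2]*c["fy"]+c["cy"]]
def grey(im,vmin=110,smax=45):
    h=cv2.cvtColor(im,cv2.COLOR_BGR2HSV)
    return ((h[...,1]<smax)&(h[...,2]>vmin)).astype(np.uint8)*255
def fill(m):
    cs,_=cv2.findContours(m,cv2.RETR_EXTERNAL,cv2.CHAIN_APPROX_NONE); return cs
def Lfit(P,leg,w):
    """filled-contour world pts (N,2) -> origin,yaw of L. corner via min-area rect + missing corner."""
    P=P.astype(np.float32)
    (c,s,a)=cv2.minAreaRect(P*1000)
    box=cv2.boxPoints((c,s,a))
    dist=[cv2.pointPolygonTest((P*1000).reshape(-1,1,2),tuple(map(float,b)),True) for b in box]
    i=int(np.argmin(dist)); diag=box[i]-np.array(c)
    yaw=np.arctan2(diag[1],diag[0])-np.pi/4
    ctr=np.array(c); o=ctr-np.array([[np.cos(yaw),-np.sin(yaw)],[np.sin(yaw),np.cos(yaw)]])@np.array([leg/2-w/2]*2)
    return ctr,s,np.angle(np.exp(1j*yaw)),o,dist
E
python3 - <<'E'
from workcell import bot
from h import *
c=bot.calibration("top"); im=cv2.imread("pics/top0.png")
m=grey(im)
for cn in fill(m):
    a=cv2.contourArea(cn); 
    if a<60 or a>1500: continue
    u=cn[:,0].mean(0)
    P=ray(c,cn[:,0]+0.0,0.012)[:,:2]
    r=cv2.minAreaRect((P*1000).astype(np.float32))
    M=cv2.moments((P*1000).astype(np.float32))
    print(u.round(),a,"ctr",np.round(r[0]),"size",np.round(r[1]),round(r[2],1),"area",round(M['m00']), "Ctd",round(M['m10']/M['m00']),round(M['m01']/M['m00']))
h=cv2.cvtColor(im,cv2.COLOR_BGR2HSV)
t=((h[...,0]>80)&(h[...,0]<100)&(h[...,1]>120)&(h[...,2]>40)).astype(np.uint8)*255
cn=max(fill(t),key=cv2.contourArea)
P=(ray(c,cn[:,0],0.03)[:,:2]*1000).astype(np.float32)
print("tray",cv2.minAreaRect(P),cv2.boxPoints(cv2.minAreaRect(cn)))
v=cv2.resize(im[80:280,100:440],None,fx=2.3,fy=2.3,interpolation=cv2.INTER_CUBIC); cv2.imwrite("pics/topz.png",v)
E
```

```text
[250. 228.] 332.5 ctr [322. 130.] size [64. 62.] 45.8 area 3038 Ctd 322 129
[179. 210.] 361.5 ctr [367. 357.] size [78. 78.] 77.3 area 3386 Ctd 374 347
[242. 182.] 361.5 ctr [455. 149.] size [80. 77.] 1.2 area 3449 Ctd 463 159
[293. 176.] 127.5 ctr [489.   4.] size [47. 49.] 64.0 area 1215 Ctd 482 1
[146. 168.] 198.0 ctr [504. 456.] size [ 32. 148.] 81.4 area 1935 Ctd 504 456
[501. 134.] 99.5 ctr [ 615. -642.] size [70. 39.] 1.0 area 959 Ctd 610 -637
[234. 125.] 350.5 ctr [646. 193.] size [80. 79.] 58.6 area 3527 Ctd 642 185
[186. 135.] 231.0 ctr [607. 333.] size [145.  31.] 3.7 area 2315 Ctd 607 334
[290. 122.] 345.5 ctr [661.  17.] size [79. 78.] 87.5 area 3461 Ctd 651 8
[ 61. 103.] 99.5 ctr [706. 735.] size [161.  11.] 0.5 area 1043 Ctd 706 735
[308.  84.] 129.0 ctr [780. -45.] size [19. 86.] 90.0 area 1336 Ctd 775 -46
tray ((562.92822265625, -290.1231689453125), (229.87864685058594, 179.38601684570312), 81.46800231933594) [[347.03467 172.77457]
 [355.79767 115.81503]
 [432.67053 127.64163]
 [423.90753 184.60117]]
```

View pics/topz.png

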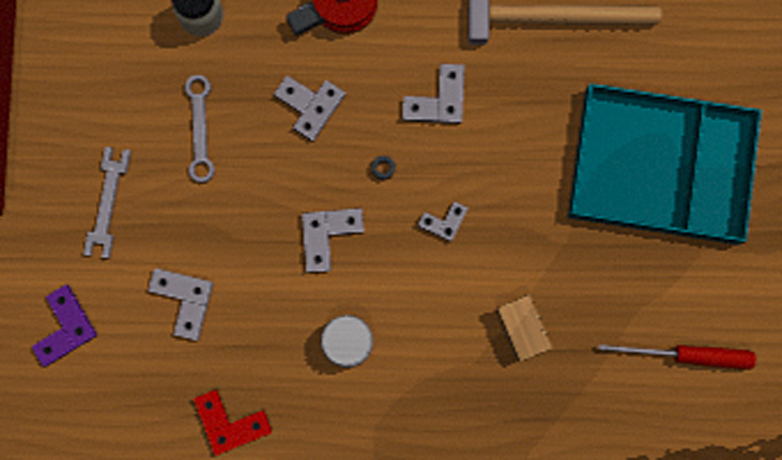

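Run:
```python
from workcell import bot
from h import *
c=bot.calibration("top"); im=cv2.imread("pics/top0.png")
m=grey(im); ty=-8.53
for cn in fill(m):
    u=cn[:,0].mean(0)
    for n,q in dict(A=(290,122),B=(242,182),C=(179,210)).items():
        if np.hypot(*(u-q))<4:
            P=ray(c,cn[:,0],0.012)[:,:2]
            ctr,s,yaw,o,d=Lfit(P,80,32); az=np.arctan2(o[1],o[0])
            print(n,"ctr",ctr.round(1),"yaw",np.degrees(yaw).round(1),"o",o.round(1),"az",np.degrees(az).round(1), np.round(d,1))
            for leg in "xy":
                g=o+30*np.array([np.cos(yaw+(leg=="y")*np.pi/2),np.sin(yaw+(leg=="y")*np.pi/2)])
                for k in (0,1):
                    t=np.degrees(yaw)+90*(leg=="y")+180*k
                    q7=(t-np.degrees(az)-90+180)%360-180
                    for j in range(4):
                        dd=(ty+90*j-np.degrees(yaw)+180)%360-180
                        q7b=(q7+dd+np.degrees(az)+24)
                        if abs(q7)<125 and abs(q7b)<125: print("  leg",leg,"g",g.round(),"toolyaw",round((t+180)%360-180),"q7",round(q7),"pile j",j,"turn",round(dd),"q7b",round(q7b))
```

```text
C ctr [367.4 357.4] yaw 77.3 o [385.5 328.7] az 40.5 [ -0.7  -2.6  -2.2 -48.4]
  leg x g [392. 358.] toolyaw 77 q7 -53 pile j 0 turn -86 q7b -75
  leg x g [392. 358.] toolyaw 77 q7 -53 pile j 1 turn 4 q7b 15
  leg x g [392. 358.] toolyaw 77 q7 -53 pile j 2 turn 94 q7b 105
  leg y g [356. 335.] toolyaw 167 q7 37 pile j 0 turn -86 q7b 15
  leg y g [356. 335.] toolyaw 167 q7 37 pile j 1 turn 4 q7b 105
  leg y g [356. 335.] toolyaw 167 q7 37 pile j 3 turn -176 q7b -75
B ctr [455.4 149.3] yaw 180.0 o [479.4 173.3] az 19.9 [ -3.1 -46.3  -3.   -5.7]
  leg x g [449. 173.] toolyaw 180 q7 70 pile j 1 turn -99 q7b 15
  leg x g [449. 173.] toolyaw 180 q7 70 pile j 2 turn -9 q7b 105
  leg x g [449. 173.] toolyaw 0 q7 -110 pile j 0 turn 171 q7b 105
  leg x g [449. 173.] toolyaw 0 q7 -110 pile j 2 turn -9 q7b -75
  leg x g [449. 173.] toolyaw 0 q7 -110 pile j 3 turn 81 q7b 15
  leg y g [479. 143.] toolyaw 90 q7 -20 pile j 1 turn -99 q7b -75
  leg y g [479. 143.] toolyaw 90 q7 -20 pile j 2 turn -9 q7b 15
  leg y g [479. 143.] toolyaw 90 q7 -20 pile j 3 turn 81 q7b 105
A ctr [660.7  17.3] yaw -2.2 o [635.8  -5.8] az -0.5 [ -0.8  -0.3 -49.3  -2.8]
  leg x g [666.  -7.] toolyaw -2 q7 -92 pile j 0 turn -6 q7b -75
  leg x g [666.  -7.] toolyaw -2 q7 -92 pile j 1 turn 84 q7b 15
  leg x g [666.  -7.] toolyaw -2 q7 -92 pile j 2 turn 174 q7b 105
  leg x g [666.  -7.] toolyaw 178 q7 88 pile j 0 turn -6 q7b 105
  leg x g [666.  -7.] toolyaw 178 q7 88 pile j 3 turn -96 q7b 15
  leg y g [637.  24.] toolyaw 88 q7 -2 pile j 0 turn -6 q7b 15
  leg y g [637.  24.] toolyaw 88 q7 -2 pile j 1 turn 84 q7b 105
  leg y g [637.  24.] toolyaw 88 q7 -2 pile j 3 turn -96 q7b -75
```

>>> servo_tool(
  plan=[
    [30, 47, 0, 0.1, -1],
    [54, 84, 0, 0.22, -1],
    [75, 117, 0, 0.34, -1],
    [97, 150, 0, 0.46, -1],
    [118, 184, 0, 0.58, -1],
    [140, 217, 0, 0.7, -1],
    [162, 250, 0, 0.82, -1],
    [183, 284, 0, 0.94, -1],
    [205, 317, 0, 1.06, -1],
    [227, 350, 0, 1.12, -1],
  ],
  squeeze=60,
)

```text
clock: 0.98
position: [0.4803, -0.2202, 0.2314]
tool_rot: [3.142, 0.0, 1.544]
force: [1.3, -1.0, 0.3]
grip_width: 0.0853
```

>>> servo_tool(
  plan=[
    [21, 33, 0, 0, -1],
    [43, 66, -5, 0, -1],
    [64, 99, -10, 0, -1],
    [86, 133, -15, 0, -1],
    [107, 166, -20, 0, -1],
    [125, 195, -30, 0, -1],
    [140, 218, -40, 0, -1],
    [150, 235, -45, 0, -1],
    [157, 245, -50, 0, -1],
    [157, 245, -50, 0, -1],
  ],
)

```text
clock: 1.82
position: [0.637, 0.0256, 0.1799]
tool_rot: [-3.14, -0.001, 1.539]
force: [-0.7, 0.1, -0.4]
grip_width: 0.0855
```

```bash
cat > look.py <<'E'
import sys
from workcell import bot
from h import *
def look(name,zs=0.012,leg=80,w=32,amin=2000,vmin=110):
    s=bot.observe(); c=bot.calibration("wrist"); im=bot.grab_frame("wrist")
    cv2.imwrite(f"pics/{name}.png",im)
    print("t",round(s["clock"],2),"pos",(s["position"]*1000).round(1),"rot",np.degrees(s["tool_rot"]).round(2),"F",s["force"].round(1),"w",round(s["grip_width"]*1000,1))
    m=grey(im,vmin)
    for cn in fill(m):
        if cv2.contourArea(cn)<amin: continue
        P=ray(c,cn[:,0],zs)[:,:2]
        ctr,sz,yaw,o,d=Lfit(P,leg,w)
        print("px",cn[:,0].mean(0).round(),"ctr",ctr.round(1),"size",np.round(sz,1),"yaw",np.degrees(yaw).round(2),"o",o.round(1),"d",np.round(d,1))
    return s,c,im
if __name__=="__main__": look(sys.argv[1])
E
python3 look.py wA
```

```text
t 1.82 pos [637.   25.6 179.9] rot [-1.7992e+02 -6.0000e-02  8.8210e+01] F [-0.7  0.1 -0.4] w 85.5
px [273. 185.] ctr [660.1  17.2] size [80.2 80. ] yaw -2.04 o [635.2  -5.9] d [ -1.3  -0.8 -48.1  -1.3]
px [47. 33.] ctr [463.5 142.8] size [66.5 67.8] yaw -174.67 o [485.1 168.9] d [ -6.9 -34.3  -1.2  -6.8]
```

View pics/wA.png

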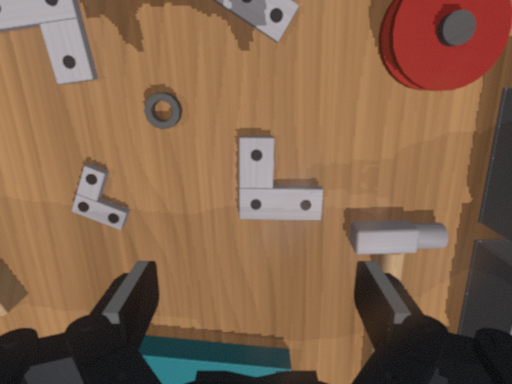

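>>> servo_tool(
  plan=[
    [-1, 0, -20, 0, -0.4],
    [-1, 0, -50, 0, -0.4],
    [-1, 0, -85, 0, -0.4],
    [-1, 0, -115, 0, -0.4],
    [-1, 0, -140, 0, -0.4],
    [-1, 0, -157, 0, -0.4],
    [-1, 0, -168, 0, -0.4],
    [-1, 0, -174, 0, -0.4],
    [-1, 0, -176, 0, -0.4],
    [-1, 0, -176, 0, -0.4],
  ],
)

```text
clock: 2.7
position: [0.636, 0.0226, 0.0059]
tool_rot: [3.141, 0.0, 1.536]
force: [0.5, 0.1, -0.1]
grip_width: 0.0603
```

>>> servo_tool(
  plan=[
    [0, 0, 0, 0, 0.6],
    [0, 0, 0, 0, 0.6],
    [0, 0, 0, 0, 0.6],
    [0, 0, 0, 0, 0.6],
    [0, 0, 0, 0, 0.6],
    [0, 0, 0, 0, 0.6],
    [0, 0, 0, 0, 0.6],
    [0, 0, 0, 0, 0.6],
    [0, 0, 0, 0, 0.6],
    [0, 0, 0, 0, 0.6],
  ],
  squeeze=80,
)

```text
clock: 3.53
position: [0.6364, 0.023, 0.0068]
tool_rot: [3.14, 0.0, 1.537]
force: [-4.3, -2.3, 14.1]
grip_width: 0.0288
```

```bash
python3 look.py wA2; python3 -c "
from workcell import bot
import cv2
cv2.imwrite('pics/sA2.png',cv2.resize(bot.grab_frame('side')[100:300,150:350],None,fx=3,fy=3))"
```

```text
t 3.53 pos [636.4  23.    6.8] rot [1.7991e+02 1.0000e-02 8.8040e+01] F [-4.3 -2.3 14.1] w 28.8
px [259. 270.] ctr [638.1  18.5] size [38.7 82.2] yaw 20.36 o [623.9 -12.3] d [-4.2 -1.8 -0.  -4.5]
```

View pics/wA2.png

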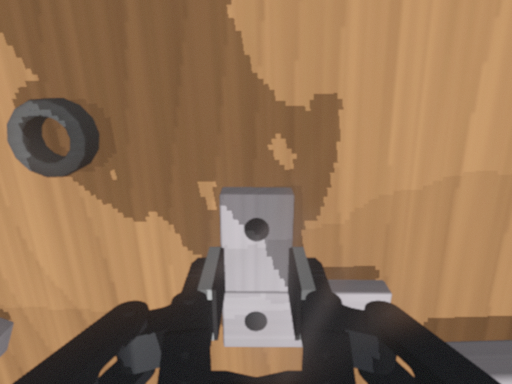

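View pics/sA2.png

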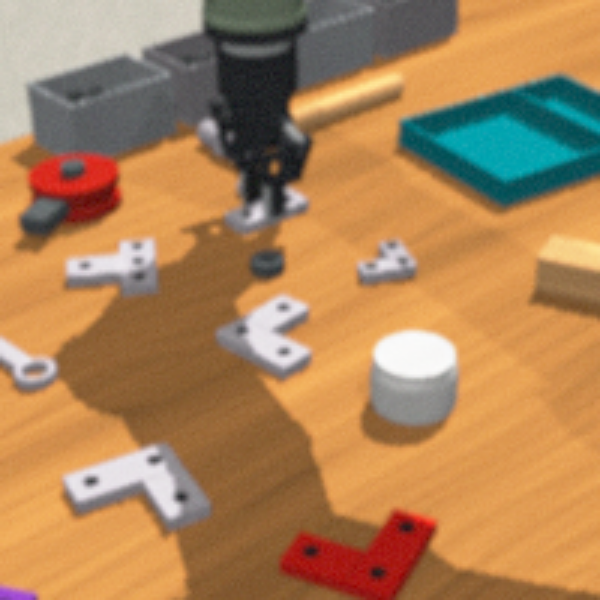

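>>> servo_tool(
  plan=[
    [0, 0, 2, 0, 0.6],
    [0, 0, 5, 0, 0.6],
    [0, 0, 10, 0, 0.6],
    [0, 0, 18, 0, 0.6],
    [0, 0, 28, 0, 0.6],
    [0, 0, 40, 0, 0.6],
    [0, 0, 52, 0, 0.6],
    [0, 0, 62, 0, 0.6],
    [0, 0, 68, 0, 0.6],
    [0, 0, 70, 0, 0.6],
  ],
)

```text
clock: 4.47
position: [0.6363, 0.0231, 0.0769]
tool_rot: [3.14, -0.0, 1.537]
force: [0.1, 0.6, -3.1]
grip_width: 0.029
```

```bash
python3 look.py wA3; python3 -c "
from workcell import bot
import cv2
cv2.imwrite('pics/sA3.png',cv2.resize(bot.grab_frame('side')[100:220,180:330],None,fx=4,fy=4))"
```

```text
t 4.47 pos [636.3  23.1  76.9] rot [ 1.799e+02 -1.000e-02  8.804e+01] F [ 0.1  0.6 -3.1] w 29.0
px [460. 301.] ctr [777.3 -52.2] size [80.1 31.6] yaw 160.77 o [807.9 -37.5] d [ -2.3 -11.1  -3.9  -4.3]
px [ 33. 246.] ctr [490.8   5.1] size [54.4 52.6] yaw -24.29 o [459.   -6.9] d [ -4.6  -3.3 -28.5  -4.6]
px [258. 271.] ctr [638.4 -25.2] size [121.4  57.7] yaw 18.96 o [623.5 -55.7] d [-2.4 -0.6 -7.6 -3.7]
```

View pics/wA3.png

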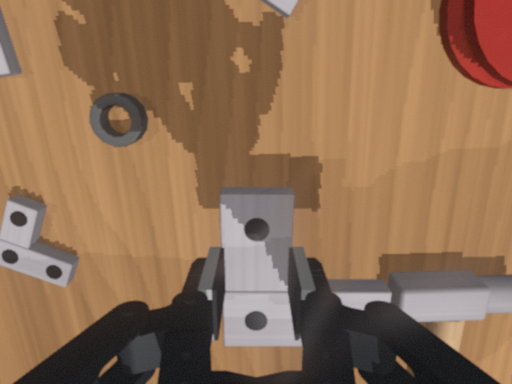

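View pics/sA3.png

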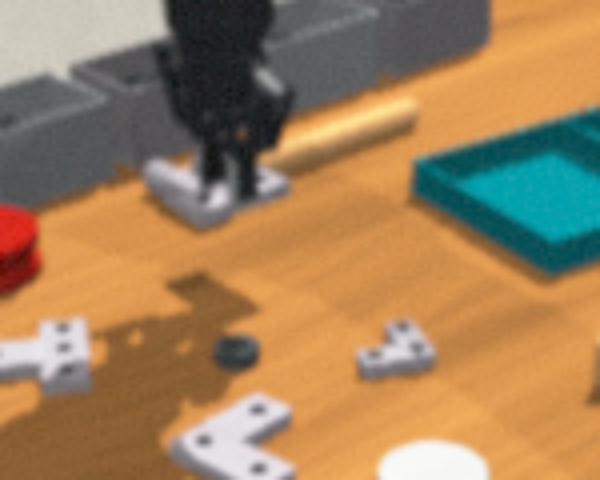

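Run:
```python
from workcell import bot
from h import *
s=bot.observe();c=bot.calibration("wrist")
# current plate top = 12 + lift(≈70) mm
for z in (0.080,0.082,0.084):
    print(z,(ray(c,[(221,188),(293,188),(222,345),(302,345),(222,292),(293,292)],z)[:,:2]*1000).round(1).tolist())
print(s["position"])
```

```text
0.08 [[622.3, 60.9], [652.8, 59.9], [617.4, -21.1], [657.4, -22.5], [619.4, 9.6], [652.9, 8.5]]
0.082 [[622.6, 61.5], [652.6, 60.5], [617.7, -19.4], [657.1, -20.7], [619.7, 11.0], [652.7, 9.9]]
0.084 [[622.8, 62.1], [652.4, 61.1], [618.0, -17.6], [656.8, -18.9], [620.0, 12.4], [652.5, 11.3]]
[0.63579279 0.02296681 0.07564265]
```

>>> servo_tool(
  plan=[
    [-3, -9, 0, -0.01, 0.6],
    [-10, -29, 0, -0.02, 0.6],
    [-19, -57, 0, -0.04, 0.6],
    [-30, -90, 0, -0.055, 0.6],
    [-42, -125, 0, -0.07, 0.6],
    [-54, -160, 0, -0.085, 0.6],
    [-65, -193, 0, -0.1, 0.6],
    [-75, -223, 0, -0.11, 0.6],
    [-83, -247, 0, -0.115, 0.6],
    [-88, -262, 0, -0.115, 0.6],
  ],
)

```text
clock: 5.4
position: [0.5452, -0.2429, 0.0745]
tool_rot: [-3.14, 0.001, 1.417]
force: [0.2, -0.2, -2.8]
grip_width: 0.0289
```

>>> servo_tool(
  plan=[
    [-2, -6, 0, 0, 0.6],
    [-3, -8, -5, 0, 0.6],
    [-3, -8, -15, 0, 0.6],
    [-3, -8, -27, 0, 0.6],
    [-3, -8, -39, 0, 0.6],
    [-3, -8, -49, 0, 0.6],
    [-3, -8, -56, 0, 0.6],
    [-3, -8, -61, 0, 0.6],
    [-3, -8, -64, 0, 0.6],
    [-3, -8, -65, 0, 0.6],
  ],
)

```text
clock: 6.23
position: [0.5446, -0.2464, 0.0107]
tool_rot: [-3.141, 0.0, 1.422]
force: [-11.4, 6.5, 27.0]
grip_width: 0.0286
```

```bash
python3 look.py wA4
```

```text
t 6.23 pos [ 544.6 -246.4   10.7] rot [-179.95    0.     81.48] F [-11.4   6.5  27. ] w 28.6
px [257. 270.] ctr [ 543.9 -252. ] size [85.1 55.7] yaw 69.79 o [ 558.1 -282.8] d [-11.1  -4.4 -12.1 -12.3]
```

View pics/wA4.png

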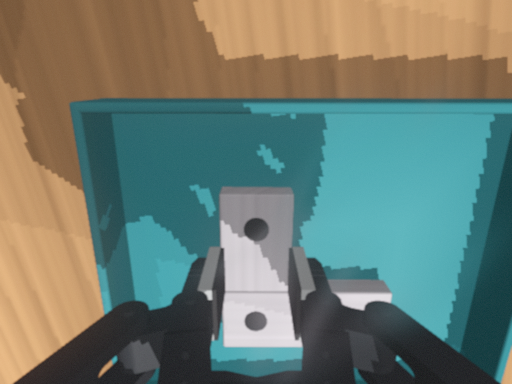

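>>> servo_tool(
  plan=[
    [0, 0, 0.5, 0, 0.2],
    [0, 0, 0.5, 0, 0],
    [0, 0, 0.5, 0, -0.1],
    [0, 0, 0.5, 0, -0.2],
    [0, 0, 3, 0, -0.3],
    [0, 0, 12, 0, -0.3],
    [0, 0, 30, 0, -0.3],
    [0, 0, 55, 0, -0.3],
    [0, 0, 80, 0, -0.3],
    [0, 0, 105, 0, -0.3],
  ],
)

```text
clock: 7.12
position: [0.5446, -0.2469, 0.1171]
tool_rot: [3.141, -0.0, 1.422]
force: [0.0, 0.3, -0.5]
grip_width: 0.0554
```

>>> servo_tool(
  plan=[
    [0, 0, 25, 0, -0.3],
    [0, 0, 45, 0, -0.3],
    [0, 0, 60, 0, -0.3],
    [0, 0, 70, 0, -0.3],
    [0, 0, 70, 0, -0.3],
    [0, 0, 70, 0, -0.3],
    [0, 0, 70, 0, -0.3],
    [0, 0, 70, 0, -0.3],
    [0, 0, 70, 0, -0.3],
    [0, 0, 70, 0, -0.3],
  ],
)

```text
clock: 7.95
position: [0.5445, -0.2468, 0.1847]
tool_rot: [-3.141, -0.0, 1.422]
force: [0.6, -0.6, -0.1]
grip_width: 0.0555
```

```bash
cat > trayfit.py <<'E'
import sys
from look import *
name,z=sys.argv[1],float(sys.argv[2])
s,c,im=look(name,z)
h=cv2.cvtColor(im,cv2.COLOR_BGR2HSV)
t=((h[...,0]>80)&(h[...,0]<100)&(h[...,1]>90)&(h[...,2]>30)).astype(np.uint8)*255
cn=max(fill(t),key=cv2.contourArea)
P=(ray(c,cn[:,0],0.03)[:,:2]*1000).astype(np.float32)
print("tray rect@rim",cv2.minAreaRect(P),"bbox",cv2.boundingRect(cn))
E
python3 trayfit.py wA5 0.016
```

```text
t 7.95 pos [ 544.5 -246.8  184.7] rot [-1.7995e+02 -2.0000e-02  8.1470e+01] F [ 0.6 -0.6 -0.1] w 55.5
px [273. 182.] ctr [ 567.7 -254.8] size [80.5 80.5] yaw -9.4 o [ 540.1 -274.6] d [ -1.   -1.2 -46.5  -1. ]
tray rect@rim ((562.0152587890625, -290.559326171875), (228.43450927734375, 179.09056091308594), 81.44530487060547) bbox (178, 90, 215, 230)
```

View pics/wA5.png

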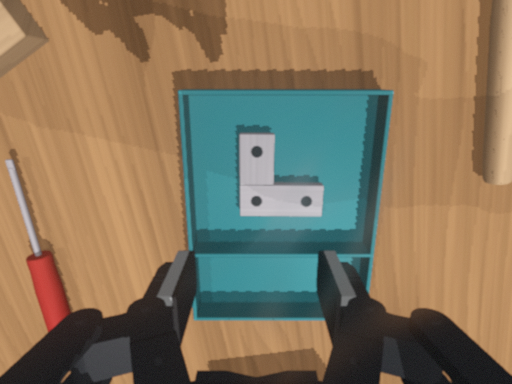

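```bash
cat >> h.py <<'E'
def Lref(P,leg,w):
    ctr,s,yaw,o,d=Lfit(P,leg,w)
    Q=P*1000
    for _ in range(3):
        R=np.array([[np.cos(yaw),-np.sin(yaw)],[np.sin(yaw),np.cos(yaw)]])
        L=(Q-ctr)@R; h=leg/2; a=[]; e=[]
        for ax in (0,1):   # outer long edges: coord ax = -h, running along other axis
            k=(abs(L[:,ax]+h)<4)&(abs(L[:,1-ax])<h-4)
            v=cv2.fitLine(L[k].astype(np.float32),cv2.DIST_HUBER,0,.01,.01).ravel()
            sl=v[ax]/v[1-ax]; a.append(np.arctan(sl)*(1 if ax==1 else -1))
            lo=np.median(L[k][:,ax]); k2=(abs(L[:,ax]-h)<4)&(L[:,1-ax]<-h+w-3)&(L[:,1-ax]>-h+3); hi=np.median(L[k2][:,ax])
            e.append((lo,hi))
        yaw+=np.mean(a); ctr=ctr+R@np.array([np.mean(e[0]),np.mean(e[1])])
    R=np.array([[np.cos(yaw),-np.sin(yaw)],[np.sin(yaw),np.cos(yaw)]])
    return ctr,yaw,ctr-R@np.array([leg/2-w/2]*2),np.degrees(a),np.array(e)
E
sed -i 's|^        print("px".*|&\n        try:\n            r=Lref(P,leg,w); print("  refined ctr",r[0].round(1),"yaw",np.degrees(r[1]).round(2),"o",r[2].round(1),"extent",(r[4][:,1]-r[4][:,0]).round(1))\n        except Exception as ex: print("  noref")|' look.py
python3 - <<'E'
from workcell import bot
from h import *
c=bot.calibration("wrist"); im=cv2.imread("pics/wA5.png")
for cn in fill(grey(im)):
    if cv2.contourArea(cn)<2000: continue
    P=ray(c,cn[:,0],.016)[:,:2]; print(Lref(P,80,32))
E
```

```text
(array([ 567.57929337, -254.74601083]), np.float64(-0.1638566367058678), array([ 539.98577577, -274.50955774]), array([ 0.24248286, -0.24249163], dtype=float32), array([[-39.99148005,  39.99147944],
       [-39.90864905,  39.90865184]]))
```

>>> servo_tool(
  plan=[
    [-3, 18, 0, 0.02, -0.4],
    [-9, 55, 0, 0.05, -0.4],
    [-16, 95, 0, 0.08, -0.4],
    [-23, 136, 0, 0.11, -0.4],
    [-30, 177, 0, 0.13, -0.4],
    [-37, 218, 0, 0.149, -0.4],
    [-44, 259, 0, 0.149, -0.4],
    [-50, 300, 0, 0.149, -0.4],
    [-56, 336, 0, 0.149, -0.4],
    [-61, 362, 0, 0.149, -0.4],
  ],
)

```text
clock: 8.83
position: [0.4828, 0.1185, 0.1854]
tool_rot: [3.141, -0.001, 1.573]
force: [-0.4, -0.0, -0.1]
grip_width: 0.0596
```

>>> servo_tool(
  plan=[
    [-3, 17, 0, 0, -0.4],
    [-4, 26, 0, 0, -0.4],
    [-4, 26, 0, 0, -0.4],
    [-4, 26, 0, 0, -0.4],
    [-4, 26, 0, 0, -0.4],
    [-4, 26, 0, 0, -0.4],
    [-4, 26, 0, 0, -0.4],
    [-4, 26, 0, 0, -0.4],
    [-4, 26, 0, 0, -0.4],
    [-4, 26, 0, 0, -0.4],
  ],
)

```text
clock: 9.67
position: [0.4798, 0.1408, 0.1853]
tool_rot: [-3.142, 0.0, 1.57]
force: [-0.2, 0.1, -0.4]
grip_width: 0.0599
```

```bash
python3 look.py wB1
```

```text
t 9.67 pos [479.8 140.8 185.3] rot [-180.      0.     89.97] F [-0.2  0.1 -0.4] w 59.9
px [ 81. 189.] ctr [306.4 120.6] size [79.4 71.4] yaw -145.1 o [312.4 154. ] d [-14.6 -16.2  -6.9 -15. ]
  noref
px [236. 152.] ctr [455.  148.6] size [80.1 80.3] yaw -174.34 o [476.5 174.8] d [ -1.7 -48.   -1.3  -1.2]
  refined ctr [454.9 148.6] yaw -174.42 o [476.5 174.8] extent [79.2 79.2]
px [435. 120.] ctr [646.3 191.9] size [80.1 79.9] yaw -32.86 o [613.1 184.7] d [ -1.2  -1.7 -24.4 -24. ]
  refined ctr [646.2 191.6] yaw -33.09 o [613.  184.6] extent [79.1 78.9]
```

View pics/wB1.png

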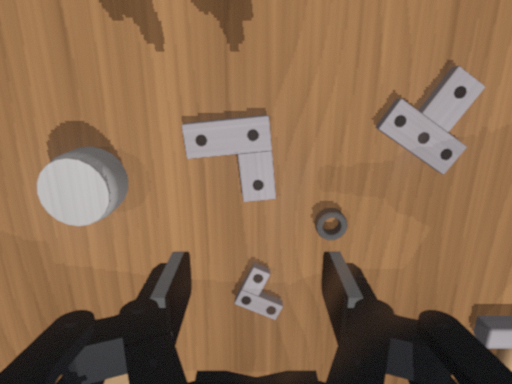

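>>> servo_tool(
  plan=[
    [0, 3, -20, 0.05, -0.4],
    [0, 3, -50, 0.098, -0.4],
    [0, 3, -85, 0.098, -0.4],
    [0, 3, -117, 0.098, -0.4],
    [0, 3, -143, 0.098, -0.4],
    [0, 3, -161, 0.098, -0.4],
    [0, 3, -172, 0.098, -0.4],
    [0, 3, -178, 0.098, -0.4],
    [0, 3, -180, 0.098, -0.4],
    [0, 3, -180, 0.098, -0.4],
  ],
)

```text
clock: 10.55
position: [0.48, 0.1442, 0.0057]
tool_rot: [3.141, -0.0, 1.669]
force: [0.5, 0.9, 0.6]
grip_width: 0.0598
```

>>> servo_tool(
  plan=[
    [0, 0, 0, 0, 0.6],
    [0, 0, 0, 0, 0.6],
    [0, 0, 0, 0, 0.6],
    [0, 0, 0, 0, 0.6],
    [0, 0, 0, 0, 0.6],
    [0, 0, 0, 0, 0.6],
    [0, 0, 0, 0, 0.6],
    [0, 0, 0, 0, 0.6],
    [0, 0, 0, 0, 0.6],
    [0, 0, 0, 0, 0.6],
  ],
)

```text
clock: 11.38
position: [0.4802, 0.1441, 0.0066]
tool_rot: [3.14, 0.0, 1.669]
force: [-4.8, -1.9, 18.2]
grip_width: 0.0289
```

>>> servo_tool(
  plan=[
    [0, 0, 2, 0, 0.6],
    [0, 0, 5, 0, 0.6],
    [0, 0, 10, 0, 0.6],
    [0, 0, 18, 0, 0.6],
    [0, 0, 28, 0, 0.6],
    [0, 0, 40, 0, 0.6],
    [0, 0, 52, 0, 0.6],
    [0, 0, 62, 0, 0.6],
    [0, 0, 68, 0, 0.6],
    [0, 0, 70, 0, 0.6],
  ],
)

```text
clock: 12.22
position: [0.4803, 0.1441, 0.0767]
tool_rot: [3.14, -0.0, 1.668]
force: [-0.4, -1.1, -3.6]
grip_width: 0.0289
```

```bash
python3 look.py wB2
```

```text
t 12.22 pos [480.3 144.1  76.7] rot [ 1.799e+02 -1.000e-02  9.559e+01] F [-0.4 -1.1 -3.6] w 28.9
px [ 25. 210.] ctr [334.4 115.7] size [79.4 41.9] yaw -114.84 o [322.7 147.5] d [ -0.  -27.5 -17.5  -2.4]
  noref
px [214. 231.] ctr [447.4 110.2] size [119.8 121.1] yaw -173.76 o [468.7 136.7] d [ -1.5 -72.2  -1.1  -1.2]
  noref
px [487. 185.] ctr [631.5 176.4] size [38.8 72.4] yaw -49.5 o [597.6 179.1] d [ -1.   -0.6 -29.7  -6.2]
  noref
  return _methods._mean(a, axis=axis, dtype=dtype,
  ret = ret.dtype.type(ret / rcount)
```

View pics/wB2.png

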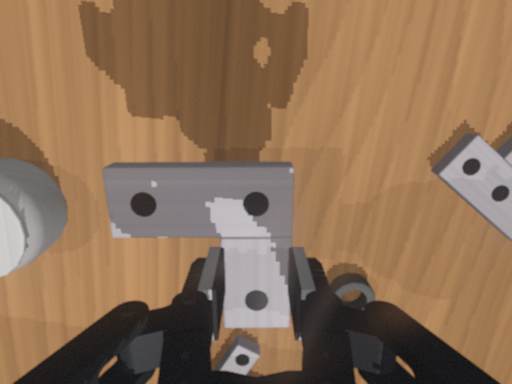

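Run:
```python
from workcell import bot
from h import *
s=bot.observe();c=bot.calibration("wrist")
yaw=np.radians(95.6); ax=np.array([np.cos(yaw),np.sin(yaw)]); ay=np.array([-ax[1],ax[0]])
im=cv2.imread("pics/wB2.png"); 
print(im[155:175,200].mean(1).round(),im[230:246,180].mean(1).round())
for z in (.080,.082):
  p=ray(c,[(110,168),(292,168),(111,238),(291,238),(291,327)],z)[:,:2]-s["position"][:2]
  print(z,(np.c_[p@ax,p@ay]*1000).round(1).tolist())
```

```text
[131. 132. 133. 131. 132. 131. 123. 105.  94.  94.  93.  97. 109. 122.
 126. 127. 127. 128. 129. 127.] [130. 128. 131. 129. 129. 129. 125. 126. 132. 134. 135. 136. 134. 134.
 134. 136.]
0.08 [[46.0, 61.0], [46.0, -15.0], [13.8, 64.9], [13.8, -15.6], [-34.4, -17.2]]
0.082 [[46.5, 60.1], [46.5, -14.8], [14.8, 64.0], [14.8, -15.4], [-32.7, -17.0]]
```

>>> servo_tool(
  plan=[
    [3, -10, 0, -0.02, 0.6],
    [9, -32, 0, -0.05, 0.6],
    [17, -64, 0, -0.08, 0.6],
    [27, -101, 0, -0.11, 0.6],
    [37, -139, 0, -0.14, 0.6],
    [47, -177, 0, -0.17, 0.6],
    [57, -214, 0, -0.2, 0.6],
    [67, -251, 0, -0.23, 0.6],
    [77, -287, 0, -0.25, 0.6],
    [86, -321, 0, -0.258, 0.6],
  ],
)

```text
clock: 13.1
position: [0.5652, -0.1801, 0.0745]
tool_rot: [-3.14, 0.0, 1.408]
force: [0.4, 0.6, -3.0]
grip_width: 0.0288
```

>>> servo_tool(
  plan=[
    [8, -31, 0, 0, 0.6],
    [15, -55, 0, 0, 0.6],
    [20, -74, 0, 0, 0.6],
    [23, -85, 0, 0, 0.6],
    [24, -88, 0, 0, 0.6],
    [24, -88, -8, 0, 0.6],
    [24, -88, -18, 0, 0.6],
    [24, -88, -28, 0, 0.6],
    [24, -88, -36, 0, 0.6],
    [24, -88, -40, 0, 0.6],
  ],
)

```text
clock: 13.93
position: [0.589, -0.2637, 0.0335]
tool_rot: [-3.14, -0.001, 1.412]
force: [-0.4, 0.1, -3.1]
grip_width: 0.029
```

```bash
python3 look.py wB3 2>/dev/null
```

```text
t 13.93 pos [ 589.  -263.7   33.5] rot [-1.7988e+02 -3.0000e-02  8.0900e+01] F [-0.4  0.1 -3.1] w 29.0
px [220. 245.] ctr [ 566.8 -264.6] size [101.4 108.5] yaw 169.13 o [ 594.9 -245.6] d [-21.9 -13.2 -15.4  -6. ]
  noref
```

View pics/wB3.png

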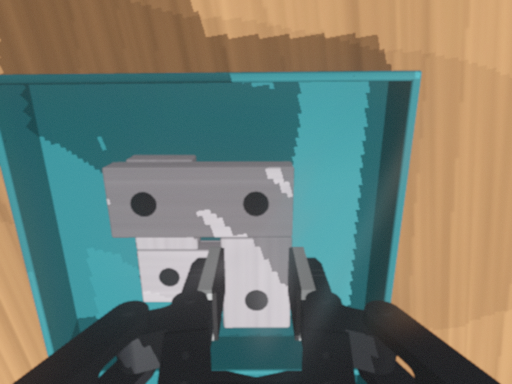

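>>> servo_tool(
  plan=[
    [1, -1, -2, 0, 0.6],
    [1.2, -1.5, -4, 0, 0.6],
    [1.2, -1.5, -6, 0, 0.6],
    [1.2, -1.5, -7.5, 0, 0.6],
    [1.2, -1.5, -8.5, 0, 0.6],
    [1.2, -1.5, -9, 0, 0.6],
    [1.2, -1.5, -9.5, 0, 0.6],
    [1.2, -1.5, -9.5, 0, 0.6],
    [1.2, -1.5, -9.5, 0, 0.6],
    [1.2, -1.5, -9.5, 0, 0.6],
  ],
)

```text
clock: 14.82
position: [0.591, -0.2665, 0.0259]
tool_rot: [3.141, 0.0, 1.411]
force: [-0.1, 0.3, -2.9]
grip_width: 0.029
```

>>> servo_tool(
  plan=[
    [-0.3, 0.5, -0.5, 0, 0.6],
    [-0.5, 0.8, -1, 0, 0.6],
    [-0.5, 0.8, -1.5, 0, 0.6],
    [-0.5, 0.8, -2, 0, 0.6],
    [-0.5, 0.8, -2.5, 0, 0.6],
    [-0.5, 0.8, -2.5, 0, 0.6],
    [-0.5, 0.8, -2.5, 0, 0.6],
    [-0.5, 0.8, -2.5, 0, 0.6],
    [-0.5, 0.8, -2.5, 0, 0.6],
    [-0.5, 0.8, -2.5, 0, 0.6],
  ],
)

```text
clock: 15.65
position: [0.5904, -0.2657, 0.0233]
tool_rot: [-3.142, 0.0, 1.411]
force: [0.4, -0.5, -3.1]
grip_width: 0.0288
```

>>> servo_tool(
  plan=[
    [0, 0.4, -0.3, 0, 0.6],
    [0, 0.4, -0.6, 0, 0.6],
    [0, 0.4, -0.9, 0, 0.6],
    [0, 0.4, -1.2, 0, 0.6],
    [0, 0.4, -1.2, 0, 0.6],
    [0, 0.4, -1.2, 0, 0.6],
    [0, 0.4, -1.2, 0, 0.6],
    [0, 0.4, -1.2, 0, 0.6],
    [0, 0.4, -1.2, 0, 0.6],
    [0, 0.4, -1.2, 0, 0.6],
  ],
)

```text
clock: 16.48
position: [0.5905, -0.2652, 0.0227]
tool_rot: [3.141, 0.0, 1.411]
force: [-4.0, 2.1, 8.1]
grip_width: 0.0285
```

Contact at 22.7 mm, as expected. I'll release and rise.

>>> servo_tool(
  plan=[
    [0, 0, 0.3, 0, 0.3],
    [0, 0, 0.5, 0, 0.2],
    [0, 0, 0.5, 0, 0.1],
    [0, 0, 0.5, 0, 0],
    [0, 0, 1, 0, -0.1],
    [0, 0, 6, 0, -0.2],
    [0, 0, 22, 0, -0.3],
    [0, 0, 45, 0, -0.3],
    [0, 0, 72, 0, -0.3],
    [0, 0, 100, 0, -0.3],
  ],
)

```text
clock: 17.32
position: [0.5901, -0.265, 0.1232]
tool_rot: [-3.141, -0.0, 1.411]
force: [0.7, 0.2, 0.5]
grip_width: 0.0554
```

>>> servo_tool(
  plan=[
    [-6, 3, 20, 0, -0.3],
    [-20, 8, 40, 0, -0.3],
    [-32, 14, 55, 0, -0.3],
    [-40, 18, 60, 0, -0.3],
    [-44, 18, 60, 0, -0.3],
    [-44, 18, 60, 0, -0.3],
    [-44, 18, 60, 0, -0.3],
    [-44, 18, 60, 0, -0.3],
    [-44, 18, 60, 0, -0.3],
    [-44, 18, 60, 0, -0.3],
  ],
)

```text
clock: 18.15
position: [0.5465, -0.2472, 0.1814]
tool_rot: [-3.141, -0.0, 1.411]
force: [0.5, -0.4, 0.1]
grip_width: 0.0552
```

```bash
python3 trayfit.py wB4 0.028 2>/dev/null
```

```text
t 18.15 pos [ 546.5 -247.2  181.4] rot [-1.7995e+02 -3.0000e-02  8.0830e+01] F [ 0.5 -0.4  0.1] w 55.2
px [282. 176.] ctr [ 567.8 -254.3] size [80.2 80.7] yaw 170.71 o [ 595.4 -234.5] d [-4.6 -0.8 -1.5 -1.3]
  refined ctr [ 567.9 -254.7] yaw 171.53 o [ 595.2 -234.5] extent [79.2 80. ]
tray rect@rim ((562.302978515625, -290.4914855957031), (228.844970703125, 178.908935546875), 81.26493835449219) bbox (174, 89, 217, 233)
```

View pics/wB4.png

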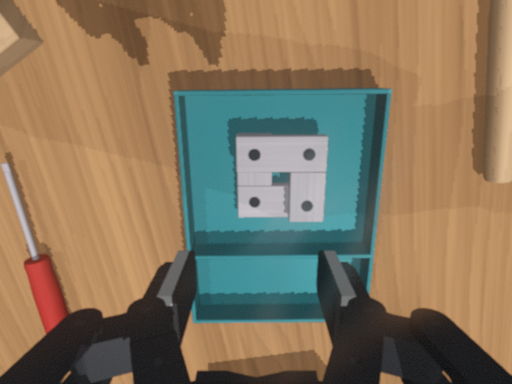

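>>> servo_tool(
  plan=[
    [-5, 17, 0, 0.1, -0.4],
    [-17, 52, 0, 0.22, -0.4],
    [-29, 88, 0, 0.34, -0.4],
    [-41, 125, 0, 0.46, -0.4],
    [-53, 162, 0, 0.58, -0.4],
    [-65, 199, 0, 0.7, -0.4],
    [-77, 236, 0, 0.82, -0.4],
    [-89, 272, 0, 0.94, -0.4],
    [-101, 308, 0, 1.06, -0.4],
    [-113, 344, 0, 1.18, -0.4],
  ],
)

```text
clock: 19.03
position: [0.4327, 0.0982, 0.1822]
tool_rot: [3.141, 0.0, 2.596]
force: [1.3, 0.1, 0.1]
grip_width: 0.0596
```

>>> servo_tool(
  plan=[
    [-12, 36, 0, 0.12, -0.4],
    [-24, 72, 0, 0.22, -0.4],
    [-36, 108, 0, 0.28, -0.4],
    [-48, 144, 0, 0.33, -0.4],
    [-58, 177, 0, 0.33, -0.4],
    [-67, 204, 0, 0.33, -0.4],
    [-74, 224, 0, 0.33, -0.4],
    [-78, 236, 0, 0.33, -0.4],
    [-79, 239, 0, 0.33, -0.4],
    [-79, 239, 0, 0.33, -0.4],
  ],
)

```text
clock: 19.87
position: [0.354, 0.3364, 0.182]
tool_rot: [3.142, -0.0, 2.922]
force: [-0.0, 1.1, 0.0]
grip_width: 0.0598
```

```bash
python3 look.py wC1 2>/dev/null
```

```text
t 19.87 pos [354.  336.4 182. ] rot [ 1.8000e+02 -3.0000e-02  1.6743e+02] F [-0.   1.1  0. ] w 59.8
px [ 25. 192.] ctr [329.  117.3] size [55.5 75.6] yaw -34.5 o [295.6 111.2] d [ -5.4  -2.5 -18.  -13.9]
  noref
px [273. 185.] ctr [366.3 357.9] size [79.8 79.6] yaw 76.72 o [384.2 329. ] d [ -0.8  -0.9  -1.4 -47.8]
  refined ctr [366.4 357.7] yaw 77.05 o [384.4 328.9] extent [79.1 78.5]
```

View pics/wC1.png

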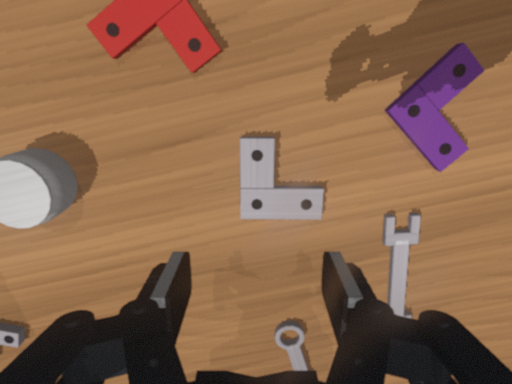

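>>> servo_tool(
  plan=[
    [0, 0, -20, -0.007, -0.4],
    [0, 0, -50, -0.007, -0.4],
    [0, 0, -85, -0.007, -0.4],
    [0, 0, -117, -0.007, -0.4],
    [0, 0, -142, -0.007, -0.4],
    [0, 0, -159, -0.007, -0.4],
    [0, 0, -169, -0.007, -0.4],
    [0, 0, -174, -0.007, -0.4],
    [0, 0, -176, -0.007, -0.4],
    [0, 0, -176, -0.007, -0.4],
  ],
)

```text
clock: 20.75
position: [0.3549, 0.3356, 0.0065]
tool_rot: [3.141, 0.0, 2.913]
force: [-0.4, -0.4, -0.1]
grip_width: 0.0601
```

>>> servo_tool(
  plan=[
    [0, 0, 0, 0, 0.6],
    [0, 0, 0, 0, 0.6],
    [0, 0, 0, 0, 0.6],
    [0, 0, 0, 0, 0.6],
    [0, 0, 0, 0, 0.6],
    [0, 0, 0, 0, 0.6],
    [0, 0, 0, 0, 0.6],
    [0, 0, 0, 0, 0.6],
    [0, 0, 0, 0, 0.6],
    [0, 0, 0, 0, 0.6],
  ],
)

```text
clock: 21.58
position: [0.3549, 0.3361, 0.0073]
tool_rot: [3.141, 0.002, 2.914]
force: [-2.5, -4.8, 21.4]
grip_width: 0.0286
```

>>> servo_tool(
  plan=[
    [0, 0, 2, 0, 0.6],
    [0, 0, 5, 0, 0.6],
    [0, 0, 10, 0, 0.6],
    [0, 0, 18, 0, 0.6],
    [0, 0, 28, 0, 0.6],
    [0, 0, 40, 0, 0.6],
    [0, 0, 54, 0, 0.6],
    [0, 0, 68, 0, 0.6],
    [0, 0, 77, 0, 0.6],
    [0, 0, 80, 0, 0.6],
  ],
)

```text
clock: 22.42
position: [0.3549, 0.3361, 0.0878]
tool_rot: [3.14, 0.001, 2.914]
force: [-0.1, 0.1, -3.2]
grip_width: 0.0288
```

```bash
python3 look.py wC2 2>/dev/null
python3 - <<'E'
from workcell import bot
from h import *
s=bot.observe();c=bot.calibration("wrist"); im=cv2.imread("pics/wC2.png")
print(im[180:200,235].mean(1).round())
yaw=s["tool_rot"][2]; ax=np.array([np.cos(yaw),np.sin(yaw)]); ay=np.array([-ax[1],ax[0]])
z=s["position"][2]+.0055
p=ray(c,[(222,188),(222,192),(293,192)],z)[:,:2]-s["position"][:2]
print((np.c_[p@ax,p@ay]*1000).round(1).tolist())
E
```

```text
t 22.42 pos [354.9 336.1  87.8] rot [1.7992e+02 7.0000e-02 1.6693e+02] F [-0.1  0.1 -3.2] w 28.8
px [451. 294.] ctr [465.5 459.2] size [36.9 82.4] yaw -77.89 o [437.  477.6] d [ -0.2 -18.2  -9.1  -3.5]
  noref
px [259. 276.] ctr [411.9 327.2] size [ 60.9 125.2] yaw 97.03 o [438.6 306.3] d [ -2.   -1.4  -0.2 -10.6]
  noref
[136. 136. 138. 137. 137. 138. 137. 137. 137. 134. 132. 127. 107.  88.
  87.  86.  88.  86.  85.  95.]
[[38.4, 15.0], [36.6, 15.1], [36.7, -14.9]]
```

View pics/wC2.png

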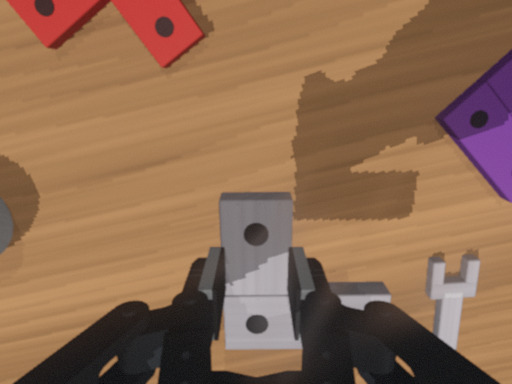

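>>> servo_tool(
  plan=[
    [3, -10, 0, -0.05, 0.6],
    [11, -33, 0, -0.13, 0.6],
    [22, -66, 0, -0.22, 0.6],
    [33, -102, 0, -0.32, 0.6],
    [45, -138, 0, -0.42, 0.6],
    [57, -174, 0, -0.52, 0.6],
    [69, -210, 0, -0.62, 0.6],
    [81, -246, 0, -0.72, 0.6],
    [92, -282, 0, -0.82, 0.6],
    [104, -318, 0, -0.92, 0.6],
  ],
)

```text
clock: 23.3
position: [0.4583, 0.0158, 0.0858]
tool_rot: [-3.141, -0.0, 1.989]
force: [1.2, 0.5, -2.7]
grip_width: 0.0288
```

>>> servo_tool(
  plan=[
    [12, -36, 0, -0.1, 0.6],
    [24, -72, 0, -0.2, 0.6],
    [35, -108, 0, -0.3, 0.6],
    [47, -144, 0, -0.39, 0.6],
    [58, -177, 0, -0.46, 0.6],
    [68, -207, 0, -0.52, 0.6],
    [76, -232, 0, -0.56, 0.6],
    [82, -250, 0, -0.58, 0.6],
    [85, -260, 0, -0.58, 0.6],
    [86, -262, 0, -0.58, 0.6],
  ],
)

```text
clock: 24.13
position: [0.5441, -0.2458, 0.0854]
tool_rot: [-3.141, 0.0, 1.413]
force: [-0.6, 0.9, -2.8]
grip_width: 0.0285
```

>>> servo_tool(
  plan=[
    [0, 0, -4, 0, 0.6],
    [0, 0, -12, 0, 0.6],
    [0, 0, -22, 0, 0.6],
    [0, 0, -31, 0, 0.6],
    [0, 0, -38, 0, 0.6],
    [0, 0, -42, 0, 0.6],
    [0, 0, -44, 0, 0.6],
    [0, 0, -45, 0, 0.6],
    [0, 0, -45, 0, 0.6],
    [0, 0, -45, 0, 0.6],
  ],
)

```text
clock: 24.97
position: [0.5446, -0.2443, 0.0414]
tool_rot: [3.141, 0.0, 1.414]
force: [-0.2, 0.3, -2.8]
grip_width: 0.0285
```

```bash
python3 look.py wC3 2>/dev/null
```

```text
t 24.97 pos [ 544.6 -244.3   41.4] rot [1.7998e+02 1.0000e-02 8.1000e+01] F [-0.2  0.3 -2.8] w 28.5
px [289. 262.] ctr [ 564.1 -269.5] size [112.9 112.7] yaw -99.02 o [ 544.2 -242. ] d [-14.  -33.1 -11.  -18. ]
  noref
```

View pics/wC3.png

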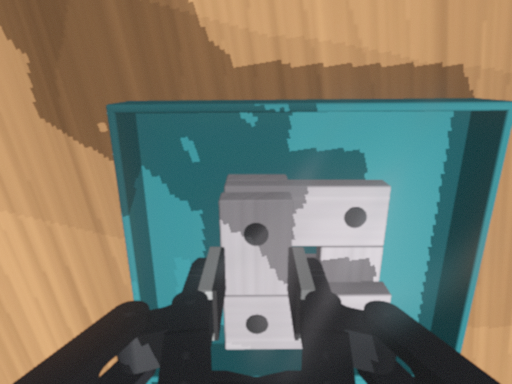

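>>> servo_tool(
  plan=[
    [0.5, 0, -1, 0, 0.6],
    [0.5, 0, -2, 0, 0.6],
    [0.5, 0, -3, 0, 0.6],
    [0.5, 0, -4, 0, 0.6],
    [0.5, 0, -4.8, 0, 0.6],
    [0.5, 0, -5.4, 0, 0.6],
    [0.5, 0, -5.8, 0, 0.6],
    [0.5, 0, -6, 0, 0.6],
    [0.5, 0, -6, 0, 0.6],
    [0.5, 0, -6, 0, 0.6],
  ],
)

```text
clock: 25.85
position: [0.5449, -0.2442, 0.0355]
tool_rot: [3.142, 0.0, 1.414]
force: [-3.9, 1.0, 6.7]
grip_width: 0.0288
```

Contact came at 35.5 mm (expected 35.3). Releasing.

>>> servo_tool(
  plan=[
    [0, 0, 0.2, 0, 0.3],
    [0, 0, 0.3, 0, 0.2],
    [0, 0, 0.3, 0, 0.1],
    [0, 0, 0.3, 0, 0],
    [0, 0, 1, 0, -0.1],
    [0, 0, 6, 0, -0.2],
    [0, 0, 22, 0, -0.3],
    [0, 0, 45, 0, -0.3],
    [0, 0, 72, 0, -0.3],
    [0, 0, 100, 0, -0.3],
  ],
)

```text
clock: 26.68
position: [0.5446, -0.244, 0.1363]
tool_rot: [-3.141, -0.0, 1.414]
force: [-0.2, -0.2, -0.1]
grip_width: 0.0558
```

>>> servo_tool(
  plan=[
    [0, 0, 25, 0, -0.3],
    [0, 0, 40, 0, -0.3],
    [0, 0, 48, 0, -0.3],
    [0, 0, 50, 0, -0.3],
    [0, 0, 50, 0, -0.3],
    [0, 0, 50, 0, -0.3],
    [0, 0, 50, 0, -0.3],
    [0, 0, 50, 0, -0.3],
    [0, 0, 50, 0, -0.3],
    [0, 0, 50, 0, -0.3],
  ],
)

```text
clock: 27.52
position: [0.5448, -0.2441, 0.1847]
tool_rot: [-3.141, -0.0, 1.414]
force: [-0.4, -0.0, 0.4]
grip_width: 0.0551
```

```bash
python3 trayfit.py wC4 0.040 2>/dev/null
```

```text
t 27.52 pos [ 544.8 -244.1  184.7] rot [-1.7996e+02 -1.0000e-02  8.1010e+01] F [-0.4 -0.   0.4] w 55.1
px [284. 182.] ctr [ 567.7 -253.8] size [83.2 80.3] yaw 80.78 o [ 587.5 -281.3] d [-1.3 -1.2 -3.  -3.2]
  refined ctr [ 566.7 -253.9] yaw 82.54 o [ 587.3 -280.8] extent [81.7 78.1]
tray rect@rim ((562.3926391601562, -290.3389587402344), (229.00257873535156, 178.9381866455078), 81.29837036132812) bbox (178, 92, 214, 230)
```

View pics/wC4.png

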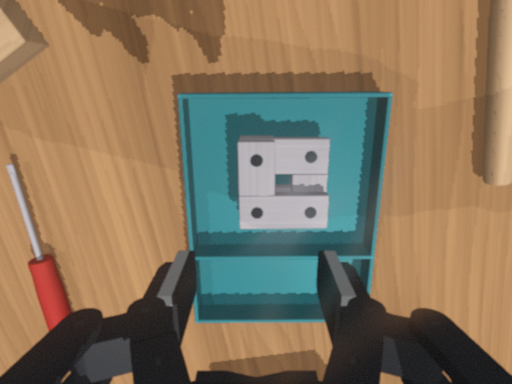

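>>> servo_tool(
  plan=[
    [-1, 18, 0, 0.1, -0.3],
    [-3, 54, 0, 0.2, -0.3],
    [-5, 92, 0, 0.32, -0.3],
    [-7, 130, 0, 0.44, -0.3],
    [-10, 168, 0, 0.56, -0.3],
    [-12, 206, 0, 0.68, -0.3],
    [-14, 244, 0, 0.8, -0.3],
    [-16, 282, 0, 0.92, -0.3],
    [-19, 320, 0, 1.04, -0.3],
    [-21, 358, 0, 1.16, -0.3],
  ],
)

```text
clock: 28.4
position: [0.5235, 0.1154, 0.1852]
tool_rot: [3.142, 0.0, 2.579]
force: [0.7, -0.3, -0.2]
grip_width: 0.0554
```

>>> servo_tool(
  plan=[
    [-2, 38, 0, 0.12, -0.3],
    [-4, 76, 0, 0.22, -0.3],
    [-6, 114, 0, 0.3, -0.3],
    [-8, 152, 0, 0.37, -0.3],
    [-11, 190, 0, 0.41, -0.3],
    [-13, 226, 0, 0.418, -0.3],
    [-15, 260, 0, 0.418, -0.3],
    [-17, 290, 0, 0.418, -0.3],
    [-19, 314, 0, 0.418, -0.3],
    [-20, 332, 0, 0.418, -0.3],
  ],
)

```text
clock: 29.23
position: [0.5028, 0.4483, 0.1848]
tool_rot: [3.141, -0.001, 2.994]
force: [-1.2, 0.4, 0.3]
grip_width: 0.056
```

>>> servo_tool(
  plan=[
    [0, 8, 0, 0, -0.3],
    [0, 10, 0, 0, -0.3],
    [0, 10, 0, 0, -0.3],
    [0, 10, 0, 0, -0.3],
    [0, 10, 0, 0, -0.3],
    [0, 10, 0, 0, -0.3],
    [0, 10, 0, 0, -0.3],
    [0, 10, 0, 0, -0.3],
    [0, 10, 0, 0, -0.3],
    [0, 10, 0, 0, -0.3],
  ],
)

```text
clock: 30.07
position: [0.5039, 0.4557, 0.1851]
tool_rot: [-3.142, 0.0, 2.992]
force: [0.3, 0.0, 0.1]
grip_width: 0.0555
```

```bash
cat > sp.py <<'E'
import sys
from workcell import bot
from h import *
s=bot.observe(); c=bot.calibration("wrist"); im=bot.grab_frame("wrist"); cv2.imwrite(f"pics/{sys.argv[1]}.png",im)
print(round(s["clock"],2),(s["position"]*1000).round(1),np.degrees(s["tool_rot"]).round(2))
for cn in fill(grey(im)):
    if cv2.contourArea(cn)<1000: continue
    P=(ray(c,cn[:,0],float(sys.argv[2]))[:,:2]*1000).astype(np.float32); r=cv2.minAreaRect(P); print(cn[:,0].mean(0).round(),"ctr",np.round(r[0],1),"size",np.round(r[1],1),"ang",round(r[2],2))
E
python3 sp.py wS1 0.010
```

```text
30.07 [503.9 455.7 185.1] [-180.      0.    171.41]
[ 26. 320.] ctr [640.6 179.4] size [53.8 80.9] ang 57.06
[146. 244.] ctr [566.3 335. ] size [68.7 33.2] ang 14.62
[258. 162.] ctr [502.9 456.8] size [ 33.7 148.7] ang 81.14
```

View pics/wS1.png

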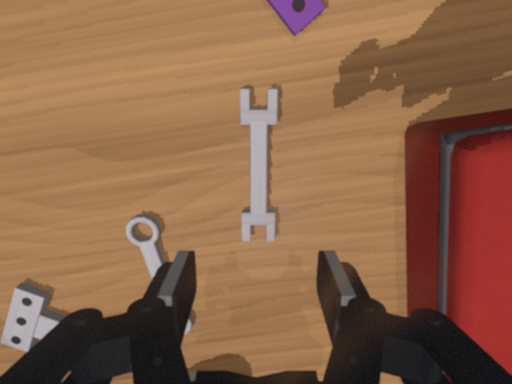

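>>> servo_tool(
  plan=[
    [-1, 1, -20, -0.004, -0.2],
    [-1, 1, -50, -0.004, -0.2],
    [-1, 1, -85, -0.004, -0.2],
    [-1, 1, -117, -0.004, -0.2],
    [-1, 1, -143, -0.004, -0.2],
    [-1, 1, -161, -0.004, -0.2],
    [-1, 1, -172, -0.004, -0.2],
    [-1, 1, -177, -0.004, -0.2],
    [-1, 1, -179, -0.004, -0.2],
    [-1, 1, -179, -0.004, -0.2],
  ],
)

```text
clock: 30.95
position: [0.5032, 0.4572, 0.0069]
tool_rot: [3.141, 0.001, 2.988]
force: [-0.7, -0.7, 0.0]
grip_width: 0.0514
```

>>> servo_tool(
  plan=[
    [0, 0, 0, 0, 0.9],
    [0, 0, 0, 0, 0.9],
    [0, 0, 0, 0, 0.9],
    [0, 0, 0, 0, 0.9],
    [0, 0, 0, 0, 0.9],
    [0, 0, 0, 0, 0.9],
    [0, 0, 0, 0, 0.9],
    [0, 0, 0, 0, 0.9],
    [0, 0, 0, 0, 0.9],
    [0, 0, 0, 0, 0.9],
  ],
)

```text
clock: 31.78
position: [0.5033, 0.4571, 0.0073]
tool_rot: [3.141, 0.001, 2.988]
force: [-1.0, -2.8, 10.0]
grip_width: 0.0119
```

>>> servo_tool(
  plan=[
    [0, 0, 2, 0, 0.9],
    [0, 0, 5, 0, 0.9],
    [0, 0, 10, 0, 0.9],
    [0, 0, 18, 0, 0.9],
    [0, 0, 28, 0, 0.9],
    [0, 0, 40, 0, 0.9],
    [0, 0, 54, 0, 0.9],
    [0, 0, 68, 0, 0.9],
    [0, 0, 77, 0, 0.9],
    [0, 0, 80, 0, 0.9],
  ],
)

```text
clock: 32.62
position: [0.5035, 0.4574, 0.0885]
tool_rot: [3.14, 0.002, 2.988]
force: [-0.3, 0.3, -1.8]
grip_width: 0.0123
```

```bash
python3 sp.py wS2 0.095
```

```text
32.62 [503.5 457.4  88.5] [1.7989e+02 9.0000e-02 1.7118e+02]
[102. 294.] ctr [505.7 385.3] size [30.7 20.5] ang 20.03
[256. 221.] ctr [496.  457.6] size [ 32.6 134.2] ang 81.21
```

View pics/wS2.png

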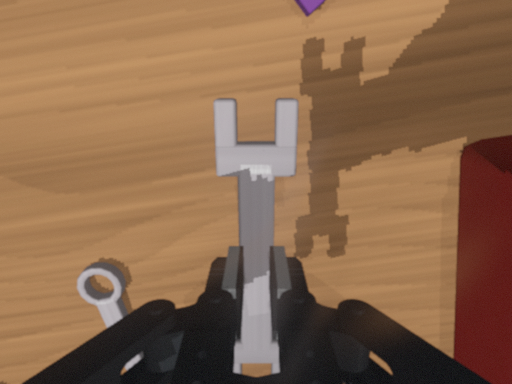

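>>> servo_tool(
  plan=[
    [1, -10, 0, 0, 0.9],
    [2, -33, 0, 0, 0.9],
    [4, -68, 0, 0, 0.9],
    [6, -105, 0, 0, 0.9],
    [8, -143, 0, 0, 0.9],
    [10, -181, 0, 0, 0.9],
    [13, -219, 0, 0, 0.9],
    [15, -257, 0, 0, 0.9],
    [17, -295, 0, 0, 0.9],
    [19, -333, 0, 0, 0.9],
  ],
)

```text
clock: 33.5
position: [0.5211, 0.1211, 0.0855]
tool_rot: [-3.141, -0.001, 2.987]
force: [1.4, 0.2, -1.8]
grip_width: 0.0116
```

>>> servo_tool(
  plan=[
    [2, -38, 0, 0, 0.9],
    [4, -76, 0, 0, 0.9],
    [6, -114, 0, 0, 0.9],
    [9, -152, 0, 0, 0.9],
    [11, -190, 0, 0, 0.9],
    [13, -228, 0, 0, 0.9],
    [15, -266, 0, 0, 0.9],
    [18, -304, 0, 0, 0.9],
    [20, -340, 0, 0, 0.9],
    [22, -374, 0, 0, 0.9],
  ],
)

```text
clock: 34.33
position: [0.5425, -0.2531, 0.0853]
tool_rot: [-3.141, -0.001, 2.986]
force: [1.6, 0.8, -2.0]
grip_width: 0.0116
```

>>> servo_tool(
  plan=[
    [2, -33, 0, 0, 0.9],
    [3, -62, 0, 0, 0.9],
    [4, -86, 0, 0, 0.9],
    [5, -103, 0, 0, 0.9],
    [6, -113, 0, 0, 0.9],
    [6, -116, 0, 0, 0.9],
    [6, -116, 0, 0, 0.9],
    [6, -116, 0, 0, 0.9],
    [6, -116, 0, 0, 0.9],
    [6, -116, 0, 0, 0.9],
  ],
)

```text
clock: 35.17
position: [0.5501, -0.3651, 0.0862]
tool_rot: [3.141, -0.0, 2.989]
force: [-0.2, -0.0, -1.8]
grip_width: 0.0118
```

```bash
python3 sp.py wS3 0.095
```

```text
35.17 [ 550.1 -365.1   86.2] [179.99  -0.   171.27]
[ 10. 320.] ctr [ 558.1 -480.8] size [15.6 46.5] ang 68.03
[424. 199.] ctr [ 536.8 -287.8] size [63.4 59.7] ang 81.31
[256. 221.] ctr [ 541.2 -364.6] size [ 32.4 132.2] ang 81.39
```

View pics/wS3.png

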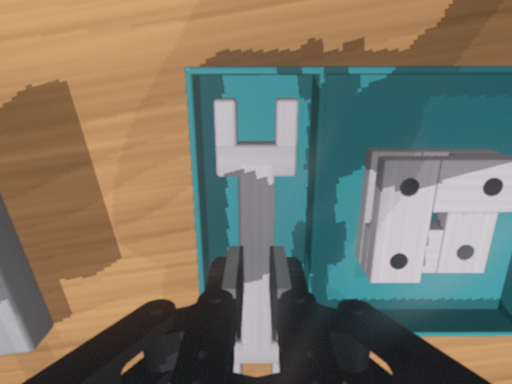

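>>> servo_tool(
  plan=[
    [0.5, 0, -6, 0, 0.9],
    [0.5, 0, -16, 0, 0.9],
    [0.5, 0, -28, 0, 0.9],
    [0.5, 0, -40, 0, 0.9],
    [0.5, 0, -50, 0, 0.9],
    [0.5, 0, -58, 0, 0.9],
    [0.5, 0, -64, 0, 0.9],
    [0.5, 0, -68, 0, 0.9],
    [0.5, 0, -71, 0, 0.9],
    [0.5, 0, -72, 0, 0.9],
  ],
)

```text
clock: 36.05
position: [0.5504, -0.3662, 0.0138]
tool_rot: [3.142, -0.0, 2.988]
force: [-0.5, 0.2, -1.7]
grip_width: 0.0121
```

>>> servo_tool(
  plan=[
    [0, 0, -0.5, 0, 0.9],
    [0, 0, -1, 0, 0.9],
    [0, 0, -1.5, 0, 0.9],
    [0, 0, -2, 0, 0.9],
    [0, 0, -2.3, 0, 0.9],
    [0, 0, -2.6, 0, 0.9],
    [0, 0, -2.8, 0, 0.9],
    [0, 0, -2.8, 0, 0.9],
    [0, 0, -2.8, 0, 0.9],
    [0, 0, -2.8, 0, 0.9],
  ],
)

```text
clock: 36.88
position: [0.5505, -0.3663, 0.0114]
tool_rot: [-3.141, 0.0, 2.988]
force: [-0.6, -0.2, 1.9]
grip_width: 0.0117
```

Light contact on the tray floor. I'll open the jaws a little, then rise.

>>> servo_tool(
  plan=[
    [0, 0, 0, 0, 0.6],
    [0, 0, 0, 0, 0.5],
    [0, 0, 0, 0, 0.4],
    [0, 0, 0.5, 0, 0.35],
    [0, 0, 2, 0, 0.35],
    [0, 0, 10, 0, 0.35],
    [0, 0, 28, 0, 0.35],
    [0, 0, 52, 0, 0.35],
    [0, 0, 80, 0, 0.35],
    [0, 0, 110, 0, 0.35],
  ],
)

```text
clock: 37.72
position: [0.5503, -0.3659, 0.1237]
tool_rot: [3.141, 0.0, 2.988]
force: [-0.6, 0.7, 0.2]
grip_width: 0.0279
```

>>> servo_tool(
  plan=[
    [0, 10, 25, 0, 0],
    [0, 30, 50, 0, 0],
    [0, 50, 75, 0, 0],
    [0, 60, 85, 0, 0],
    [0, 60, 90, 0, 0],
    [0, 60, 90, 0, 0],
    [0, 60, 90, 0, 0],
    [0, 60, 90, 0, 0],
    [0, 60, 90, 0, 0],
    [0, 60, 90, 0, 0],
  ],
)

```text
clock: 38.55
position: [0.55, -0.3066, 0.2104]
tool_rot: [3.141, -0.001, 2.987]
force: [0.1, -0.3, -0.6]
grip_width: 0.0426
```

```bash
python3 sp.py wF1 0.014; python3 -c "
from workcell import bot
import cv2
cv2.imwrite('pics/sF.png',bot.grab_frame('side'))
im=cv2.imread('pics/wF1.png');cv2.imwrite('pics/wF1z.png',cv2.resize(im[60:320,150:460],None,fx=2.3,fy=2.3,interpolation=cv2.INTER_CUBIC))"
```

```text
38.55 [ 550.  -306.6  210.4] [ 1.7996e+02 -6.0000e-02  1.7115e+02]
[502. 317.] ctr [777.5 -49.2] size [106.6  23.7] ang 4.35
[ 18. 219.] ctr [ 571.3 -558. ] size [ 58.1 162.6] ang 67.95
[308. 171.] ctr [ 572.9 -252.2] size [88.  90.6] ang 81.19
[198. 169.] ctr [ 550.9 -367.2] size [ 34.7 150.8] ang 81.38
```

View pics/wF1z.png

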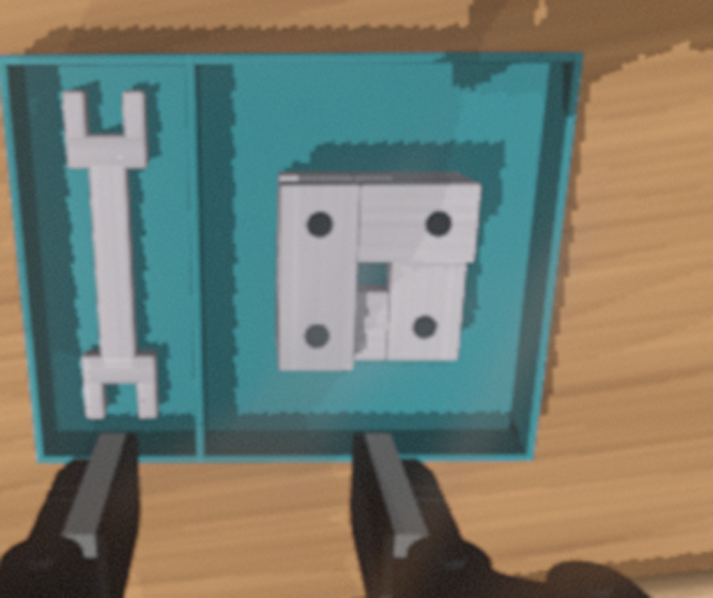

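View pics/sF.png

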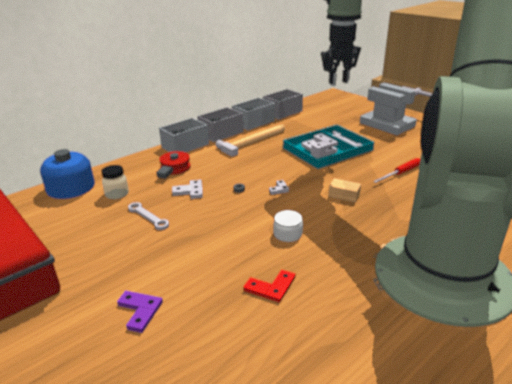

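Run:
```python
from workcell import bot
from h import *
c=bot.calibration("wrist")
q=np.array([(278,184),(480,184),(278,370)])/2.3+[150,60]
p=ray(c,q,.040)[:,:2]*1000
print(p.round(1),"ctr",p[1:].mean(0).round(1),"len",np.hypot(*(p[1]-p[0])).round(1),np.hypot(*(p[2]-p[0])).round(1),np.degrees(np.arctan2(*(p[1]-p[0])[::-1])).round(1))
# B: bottom right end & right edge, z=.028
q=np.array([(458,360)])/2.3+[150,60]; print("B corner",ray(c,q,.028)[:,:2]*1000)
```

```text
[[ 522.4 -289.2]
 [ 534.7 -209.7]
 [ 601.7 -300.4]] ctr [ 568.2 -255. ] len 80.5 80.1 81.2
B corner [[ 614.19690617 -220.76390128]]
```

```bash
python3 -c "
from workcell import bot
print(bot.job_done(), bot.observe()['clock'])"
```

```text
the job is handed in; nothing more can be done
the job is handed in; nothing more can be done
```

The fixing kit is made up and handed in. The three large L plates are piled in the wide bay, each turned half round on the one below, and the open-ended spanner lies flat in the narrow bay.

**Last checks:**
- **Pile:** from the wrist-camera images, the square centres are (567.6, -254.7), (567.8, -254.5) and (568.2, -255.0) mm, bottom to top. They agree to within about 1 mm. The top plate measured 80 × 80 mm.
- **Turn of the plates:** yaws are about -9.4°, 171° and -8.8°, bottom to top. The bottom plate seems to have turned about 0.8° as it was let go.
- **Spanner:** it sits at (550.9, -367.2) mm, about 2 mm off the middle of its bay and parallel to the tray.
- **Left in place:** the last side view shows the small L plate, the T plate and the ring spanner in place. I checked these only by eye.
- **Limits:** the highest force I read was about 30 N, when setting down the first plate. The last clock reading before hand-in was about 38.6 s.

One measurement disagreed. An automatic fit of the top plate's outline gave a wrong size and yaw, because the outline ran into the plates below. The top plate's figures above come from corner points I picked in the last image.

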